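Shut the analyser's flap and start its captive screw

TASK

Swing the analyser's open flap down until it lies shut, then push its spring-loaded screw-knob in and turn it clockwise until it stops, so that the screw has caught and stays in and holds the flap shut when you let go. Leave the beaker, bottle and jar standing where they are.

Things in the scene. Friction and masses are not known exactly. Their poses are not given: they have to be found in the camera images.
- analyser: Pale grey wedge-shaped bench instrument, fixed to the bench, 205 deep (x) x 240 wide (y) x 164 high at the back. Origin on the bench under its middle, x to its back, y to its left, z up; its sloping deck rises towards its back at 30 degrees to the level and looks towards the robot. The flap and its knob are carried on the deck.
- flap_hinge (a point): Middle of the flap's hinge line, on the upper edge of a 16 mm high frame on the deck. It does not move with the flap. Axes: x up the slope, y along the hinge, z square out of the deck (30 degrees from vertical, leaning to the front of the analyser). The flap's underside lies on this point's xy plane when shut.
- flap (a joint): Opening of the flap, rad: 0 shut, 1.4 widest, about the hinge's y axis. A bare aluminium plate 160 (hinge to free edge) x 150 x 6 thick; its free edge is towards the robot and rises as it opens. The hinge is stiff: the flap stays where it is left, and 2 to 5 N near the free edge moves it. Shut, it rests on the frame, its top face 22 above the deck.
- flap_edge (a point): Point on the flap's top (outer) face, on its middle line, 12 mm in from the free edge, 148 from the hinge line and 38 down-slope of the knob's axis. Moves with the flap; z square out of the flap, x towards the hinge.
- knob_grip (a point): Centre of the screw-knob's grip, a black plastic bar 14 thick (its x) x 46 long (its y) x 30 high (its z), square out of the flap on a 14 thick stem on the flap's middle line, 110 from the hinge. z points out along the screw's axis, y along the bar. Screw out: this point is 33 above the flap's top face, the bar's underside 18; both come 10 to 12.5 nearer when pushed in.
- plunger (a joint): Push of the screw against its spring, m: 0 out, 0.0125 fully in; its spring pushes back with 3.5 N when out, 8 N fully in. Two lugs on its stem pass a gap in a boss under the flap if the flap is shut and the knob is pushed 9 to 12 mm in before turning; turning then catches them and draws it to about 10.5 in, where it stays. Not caught, it springs out; turned first, it stops at about 4.
- knob (a joint): Turn of the screw-knob, rad: grows clockwise seen from outside (from above), from -0.3 to a stop at 1.35; 0 with the bar level, along the hinge. It starts within 0.25 of 0, where the lugs pass the gap (they do up to about 0.35); they catch under the thread from about 0.6 on. It needs 0.05 to 0.1 N m to turn and stays where it is left.
- beaker: Glass beaker, 66 diameter x 85 high, bystander. Origin at the middle of its foot.
- bottle: Brown glass bottle, 60 diameter x 140 high, bystander. Origin at the middle of its foot.
- jar: White jar, 52 diameter x 60 high, bystander. Origin at the middle of its foot.

How it is judged:
By the outcome, as a careful person would: the job done as asked, in the order asked, and still so for the second after the job is handed in, with the robot touching nothing.
It also fails if it takes over 48 s, if anything falls off the work surface, if the arm or the gripper's body presses on something with over 40 N, if the wrist force passes 120 N, or if a joint passes its speed limit or range.

ROBOT

A 6-joint arm with a two-finger parallel gripper is mounted at the origin on the work surface. World frame = base frame: x ahead of the robot, y to its left, z up, the work surface at z = 0. Lengths are in m, angles in rad, forces in N, time in s.
With the tool pointing down it reaches from about 0.35 to 0.775 m from the base axis. Payload 5.5 kg.
Tool frame: the origin (TCP) lies midway between the tips of the shut fingers; the grasp point (between the pads) lies 19 mm behind it; y points along the fingers, z is the direction in which the jaws open and shut, and the axes are right-handed (so a half turn about y gives the same grasp; the last joint's range is limited). The gripper opens to 85 mm and grips with 20 to 120 N. Pads are 22 mm wide; open, the fingers measure 114 mm over their backs; the gripper's body (76 mm by 85 mm) begins 54 mm behind the grasp point. The pads swing forward as they close: fully open they stand 13 mm farther back than shut.
Start: joints at [1.081, 0.313, 0.046, 1.304, 0, 1.431], TCP at [0.197, 0.54, 0.231] pointing down, gripper open.
Joint ranges: [-2.76, 2.76], [-0.86, 1.69], [-1.03, 1.26], [-2.2, 2.34], [-1.47, 1.5], [-3.14, 3.14]. Speed limits (rad/s): [2.57, 2.57, 3.14, 3.14, 3.14, 3.14].

INTERFACE

Orientations are given as a unit quaternion [w, x, y, z].
In Python, from rig import status, capture, workorder gives the robot as it stands.
- The arm moves only by the tool arm_command, never from a script. Its argument "plan" is a list of rows, each a list of 3 entries, a list of its own where there are three numbers: the finger opening in mm, from 0 to 85.4, then the shift along the world's x, y, z in units of 30 mm (1.0 is 30 mm), then the turn about the world's z in units of 6 degrees (1.0 is 6 degrees). In form: [[gripper, [x, y, z], roll], ...]. A call has 1 to 8 rows; each row shifts and turns the pose as measured when the row begins; what a row does not reach is not made up. A row lasts 1/12 s, in which the tool goes at most 41.7 mm and 7.16 degrees, less where a joint would pass 70% of its speed; a pose out of reach is approached as far as the arm can. A call is refused whole if a number of a shift passes 1 or a number of a turn 1, either way. A call with a gripper value outside its range is refused whole. The fingers move at their own pace and stop on an object; the grip force is fixed at half the most. Time passes only in rows, so rows that do not move let the fingers close. It gives the time, the measured TCP pose, the force and the opening at its end, in the units of the state.
- status.sense(): the state, without advancing time (a new reading comes with each control period).
- capture(name): name is "scene" or "top"; returns a dict with "image" (480x640x3 uint8, red, green, blue), "fx", "fy", "cx", "cy" (pixels), "k1" (the pictures are not rectified: a ray, as slopes to the right and down, at radius r is drawn at 1 + k1 r^2 times it, then the intrinsics apply), "view" (4x4, takes a point from world to camera coordinates). Camera axes: x right, y up, looking along -z (the intrinsics and any distortion apply to the point x, -y, -z); pixel columns grow to the right and rows downward; lengths in m; the calibration is good to about 2 mm. A picture is of the moment at which its call begins. There is no depth.
- workorder.close_job(): hands the job in, once; it reports no verdict.
The state is a dict: "time_s": time; "joint_positions": joint angles; "joint_velocities": joint speeds; "joint_efforts": joint torques, N m; "tool_pos": TCP position; "ee_rot": TCP orientation; "force": force on the tool from outside, world axes, zero at the start; "wrist_torque": the same for the moment, N m; "gripper_width": finger opening in m.
Only numpy, scipy, OpenCV 4.12 (cv2) and the standard library are available. Lean on these libraries where they do the work, as an engineer would, in place of code of your own. Each camera call takes 0.05 s, during which the arm holds its last target.

## Working session

There is one attempt and no reset: what is moved stays moved. The work goes in short steps, Python scripts to look and compute and a tool call to move; the robot and the scene stay as the last step left them, time stands still between calls to the robot, and variables do not carry over. Pictures are saved under pics/ and viewed, and the job is handed in when it is done.

Besides the shell and the picture viewer there is one more tool, called after ">>>" by a JSON object that holds its "op" and its "data", one argument or row to a line. arm_command: Moves the arm, as the interface text tells. Its arguments: {"type":"object","properties":{"plan":{"type":"array"}},"required":["plan"]}

```bash
mkdir -p pics; ls; python3 - <<'E'
from rig import status,capture
import cv2
s=status.sense();print(s)
for n in("scene","top"):
    c=capture(n);cv2.imwrite(f"pics/{n}0.png",c["image"][:,:,::-1]);print({k:v for k,v in c.items() if k!="image"})
E
```

```text
pics
{'time_s': 0.0, 'joint_positions': array([1.08140255e+00, 3.14001330e-01, 4.49609274e-02, 1.30360209e+00,
       1.79633101e-05, 1.43119897e+00]), 'joint_velocities': array([-0.00126465, -0.0006702 ,  0.00099828, -0.00070726,  0.00139138,
       -0.00050586]), 'joint_efforts': array([-2.00117873e-03, -4.80627823e+01,  2.98530936e+01,  1.92700460e-02,
       -2.22092904e-04, -5.35352200e-06]), 'tool_pos': array([0.1968119 , 0.539715  , 0.23040097]), 'ee_rot': array([-0.69570031,  0.69693778, -0.12325007,  0.12283417]), 'force': array([ 0.04205374,  0.18090911, -0.31449324]), 'wrist_torque': array([ 0.0272325 ,  0.01567448, -0.01502267]), 'gripper_width': 0.08518252820134752}
{'fx': 462.6712327635767, 'fy': 462.6712327635767, 'cx': 318.69905315493224, 'cy': 242.60059636955384, 'k1': -0.08171221514280924, 'view': array([[ 0.51461324,  0.85739939, -0.00628522, -0.32799329],
       [-0.71589585,  0.43369358,  0.54717732,  0.36940847],
       [ 0.47187535, -0.27708513,  0.83699312, -1.22869858],
       [ 0.        ,  0.        ,  0.        ,  1.        ]])}
{'fx': 529.5863344298391, 'fy': 529.5863344298391, 'cx': 322.1439927730197, 'cy': 233.2320602750482, 'k1': -0.14168348491352856, 'view': array([[-0.00991435, -0.99995025,  0.00109716,  0.04163264],
       [ 0.98662759, -0.00960373,  0.16270762, -0.61226676],
       [-0.16268899,  0.00269563,  0.98667372, -0.87556514],
       [ 0.        ,  0.        ,  0.        ,  1.        ]])}
```

View pics/scene0.png

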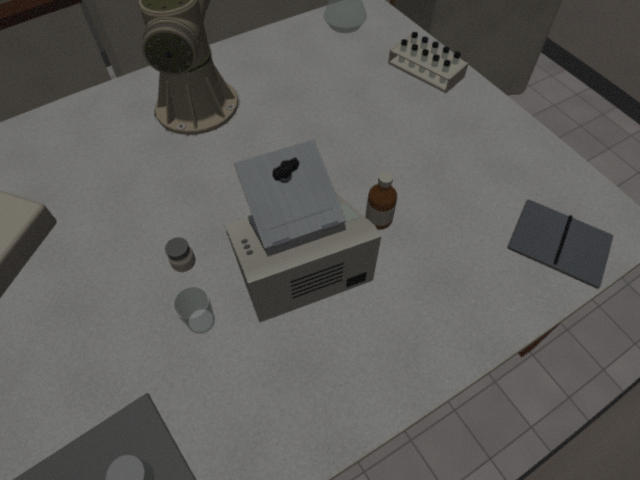

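View pics/top0.png

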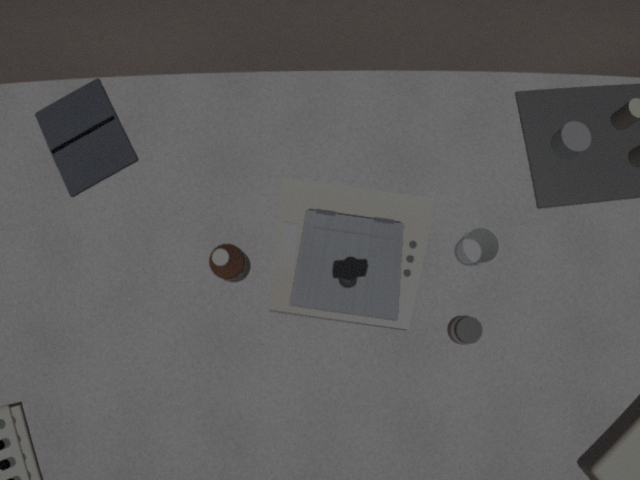

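The scene view looks at the analyser from its back, and the top view from above. The flap is open and the knob is near (350,268) in top and (287,168) in scene. The bottle is on the robot's left; the beaker and jar are on its right. Next I'll enlarge the crops.

```bash
python3 - <<'E'
import cv2,numpy as np
def crop(n,x0,y0,w,h,s,o):
    im=cv2.imread(f"pics/{n}.png")[y0:y0+h,x0:x0+w]
    im=cv2.convertScaleAbs(im,alpha=1.7)
    im=cv2.resize(im,None,fx=s,fy=s,interpolation=cv2.INTER_CUBIC)
    for i in range(0,w,20): cv2.putText(im,str(x0+i),(i*s,10),0,.35,(0,255,255),1);cv2.line(im,(i*s,12),(i*s,18),(0,255,255),1)
    for i in range(0,h,20): cv2.putText(im,str(y0+i),(0,i*s+4),0,.35,(0,255,255),1)
    cv2.imwrite(f"pics/{o}.png",im)
crop("scene0",220,135,170,145,4,"c1");crop("top0",262,170,180,150+10,4,"c2")
E
```

```text
(no output)
```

View pics/c1.png

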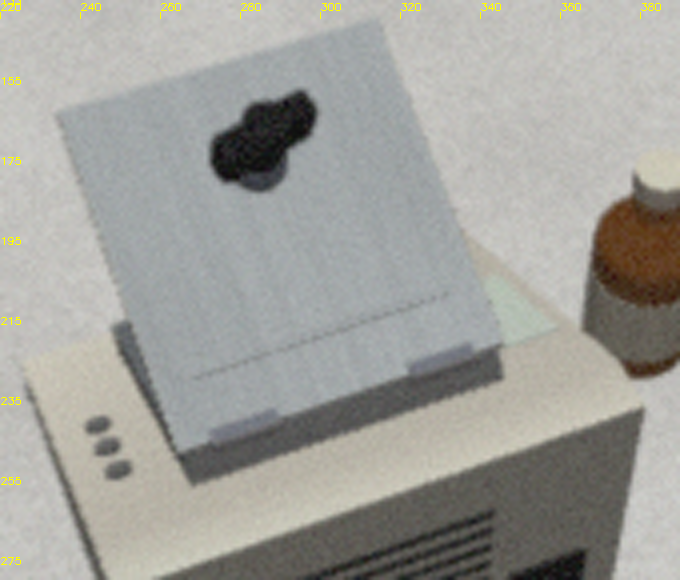

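View pics/c2.png

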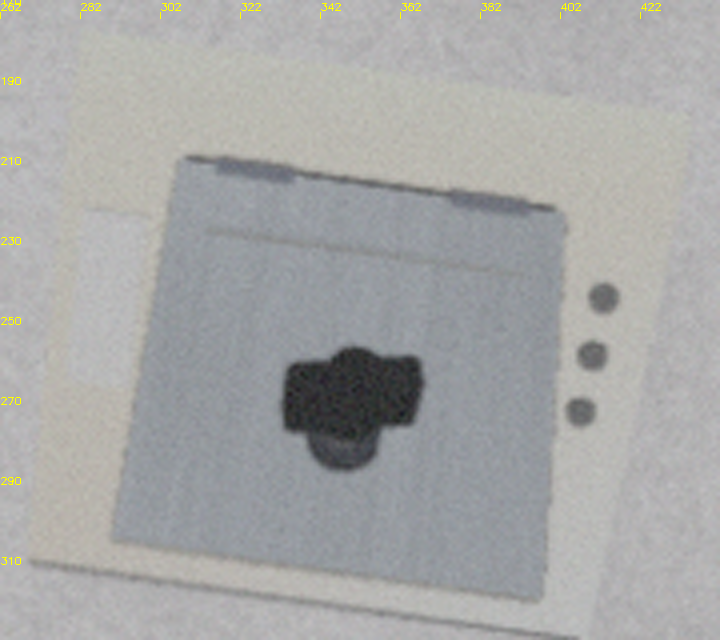

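```bash
cat > h.py <<'E'
import numpy as np
from rig import status,capture
from scipy.optimize import least_squares
def proj(c,P):
    P=np.atleast_2d(P);p=P@c["view"][:3,:3].T+c["view"][:3,3]
    s=np.c_[p[:,0]/-p[:,2],-p[:,1]/-p[:,2]]
    s=s*(1+c["k1"]*(s**2).sum(1,keepdims=True))
    return s*[c["fx"],c["fy"]]+[c["cx"],c["cy"]]
def Rz(a):c,s=np.cos(a),np.sin(a);return np.array([[c,-s,0],[s,c,0],[0,0,1.]])
def Ry(a):c,s=np.cos(a),np.sin(a);return np.array([[c,0,s],[0,1,0],[-s,0,c]])
# flap frame rotation: hinge frame x up-slope 30deg; opening th raises the -x edge
def Rf(yaw,th): return Rz(yaw)@Ry(-np.pi/6)@Ry(th)
E
python3 - <<'E'
from h import *
cs={n:capture(n) for n in("scene","top")}
loc=np.array([[-.16,.075,.006],[-.16,-.075,.006],[0,.075,.006],[0,-.075,.006]])
# scene view from back: image left = world right (-y)
ob={"scene":[[315,139.5],[233.75,163],[345,220.5],[265,247.5]],"top":[[290,305],[397.5,320.5],[307.5,209.3],[402.5,222.5]]}
f=lambda p:np.concatenate([(proj(cs[n],p[:3]+loc@Rf(p[3],p[4]).T)-ob[n]).ravel() for n in cs])
r=least_squares(f,[.55,-.03,.15,0,.6]);p=r.x
print(p,np.round(r.fun,1))
# knob
for k in(-.25,-.15,0,.15):
    c,s=np.cos(k),np.sin(k)
    # clockwise from above: y axis rotates toward +x
    K=np.array([[c,s,0],[-s,c,0],[0,0,1]])
    box=np.array([[a*.007,b*.023,.006+.048] for a in(1,-1) for b in(1,-1)])
    kl=box@K.T+[-.11,0,0]
    for n in cs: print(k,n,np.round(proj(cs[n],p[:3]+kl@Rf(p[3],p[4]).T),1).tolist())
E
```

```text
[ 0.61661405 -0.01358977  0.16632999 -0.15310511  0.90651589] [-1.6 -0.2 -0.5  0.1  0.7  0.  -1.2  0.8 -1.1 -0.3 -0.5 -0.3 -1.5 -0.3
  0.8  0.4]
-0.25 scene [[299.2, 162.4], [276.1, 176.3], [294.5, 155.7], [271.4, 169.5]]
-0.25 top [[332.6, 261.2], [366.3, 258.5], [334.0, 270.5], [368.0, 267.7]]
-0.15 scene [[299.6, 163.7], [275.1, 175.4], [295.6, 156.6], [271.0, 168.2]]
-0.15 top [[333.0, 259.7], [367.0, 260.0], [333.3, 269.0], [367.6, 269.2]]
0 scene [[299.9, 165.7], [273.6, 173.8], [297.0, 158.2], [270.8, 166.1]]
0 top [[333.9, 257.5], [367.8, 262.3], [332.7, 266.6], [366.8, 271.5]]
0.15 scene [[299.9, 167.7], [272.4, 172.0], [298.2, 159.9], [270.8, 164.1]]
0.15 top [[335.2, 255.5], [368.1, 264.7], [332.4, 264.2], [365.6, 273.6]]
```

```bash
cat >> h.py <<'E'
H=np.array([0.6166,-0.0136,0.1663]);YAW=-.153
def shut(l,th=0): return H+np.asarray(l)@Rf(YAW,th).T
def jaw(s):
    from scipy.spatial.transform import Rotation as R
    q=s["ee_rot"];M=R.from_quat([q[1],q[2],q[3],q[0]]).as_matrix();return M
E
python3 - <<'E'
from h import *
s=status.sense();M=jaw(s);print(np.round(M,3),"jaw yaw deg",np.degrees(np.arctan2(M[1,2],M[0,2])))
print("grip out",shut([-.11,0,.039]),"in10.5",shut([-.11,0,.0285]),"zaxis",Rf(YAW,0)[:,2],"up",Rf(YAW,0)[:,0])
print("edge",shut([-.148,0,.006]),"push open",shut([-.137,-.05,.006],.907),"shut",shut([-.145,-.05,.006]))
top=capture("top")
# bystanders: intersect at mid height
for n,(u,v),z in(("bottle",(220,258),.14),("beaker",(469,251),0.0),("jar",(468,329),.06)):
    g=least_squares(lambda q:(proj(top,[q[0],q[1],z])-[u,v]).ravel(),[.5,0]);print(n,g.x)
E
```

```text
[[ 0.939 -0.001  0.343]
 [-0.343 -0.001  0.939]
 [-0.    -1.    -0.001]] jaw yaw deg 69.95511090027082
grip out [0.50317783 0.00389028 0.14507499] in10.5 [0.5083665  0.00309016 0.13598172] zaxis [-0.49415916  0.07620188  0.8660254 ] up [ 0.85590877 -0.13198554  0.5       ]
edge [0.48696055 0.00639107 0.09749615] push open [ 0.48562877 -0.04399455  0.22311292] shut [ 0.48190809 -0.0434208   0.09899615]
bottle [0.55992191 0.19685052]
beaker [ 0.58485303 -0.23661765]
jar [ 0.44303843 -0.21150292]
```

Fit: the hinge is at (0.617, -0.014, 0.166), yaw is -0.153, the flap is open 0.91 rad, and the knob is at about -0.18. I'll move above the free edge, right of the knob, with fingers shut.

>>> {"op": "arm_command", "data": {
  "plan": [
    [0, [0.48, -0.97, 0.67], 0.17],
    [0, [0.48, -0.97, 0.67], 0.17],
    [0, [0.48, -0.97, 0.67], 0.17],
    [0, [0.48, -0.97, 0.67], 0.17],
    [0, [0.48, -0.97, 0.67], 0.17],
    [0, [0.48, -0.97, 0], 0.17],
    [0, [0.48, -0.97, 0], 0.17],
    [0, [0.48, -0.97, 0], 0.17]
  ]
}}

```text
time_s: 0.92
tool_pos: [0.3117, 0.3013, 0.332]
ee_rot: [-0.702, 0.706, -0.066, 0.067]
force: [0.7, 0.3, -0.3]
gripper_width: -0.0002
```

>>> {"op": "arm_command", "data": {
  "plan": [
    [0, [0.48, -0.97, 0], 0.17],
    [0, [0.48, -0.97, 0], 0.17],
    [0, [0.48, -0.97, 0], 0.17],
    [0, [0.48, -0.97, 0], 0.17],
    [0, [0.48, -0.97, 0], 0.17],
    [0, [0.48, -0.97, 0], 0.17],
    [0, [0.48, -0.97, 0], 0.17],
    [0, [0.48, -0.97, 0], 0.17]
  ]
}}

```text
time_s: 1.58
tool_pos: [0.4294, 0.0561, 0.3339]
ee_rot: [-0.706, 0.708, -0.011, 0.015]
force: [0.3, 0.6, -0.2]
gripper_width: -0.0001
```

>>> {"op": "arm_command", "data": {
  "plan": [
    [0, [0.48, -0.97, 0], 0.17],
    [0, [0.48, -0.97, 0], 0.17],
    [0, [0.48, -0.97, 0], 0.17],
    [0, [0.48, -0.97, 0], 0.17],
    [0, [0, 0, 0], 0]
  ]
}}

```text
time_s: 2.0
tool_pos: [0.4905, -0.0719, 0.3332]
ee_rot: [-0.706, 0.708, 0.014, -0.008]
force: [0.4, 0.3, 0.5]
gripper_width: 0.0
```

>>> {"op": "arm_command", "data": {
  "plan": [
    [0, [-0.2, 0.5, -0.8], 0],
    [0, [0, 0, -0.8], 0],
    [0, [0, 0, -0.8], 0],
    [0, [0, 0, -0.6], 0],
    [0, [0, 0, 0], 0]
  ]
}}

```text
time_s: 2.42
tool_pos: [0.4847, -0.0585, 0.2402]
ee_rot: [-0.706, 0.708, 0.012, -0.005]
force: [-0.7, 0.6, -0.4]
gripper_width: 0.0001
```

```bash
python3 - <<'E'
from h import *
import cv2
c=capture("scene");im=c["image"][100:340,180:500,::-1];cv2.imwrite("pics/s1.png",cv2.resize(cv2.convertScaleAbs(im,alpha=1.6),None,fx=2.5,fy=2.5))
M=jaw(status.sense());print(np.degrees(np.arctan2(M[1,2],M[0,2])))
E
```

```text
91.41446820474377
```

View pics/s1.png

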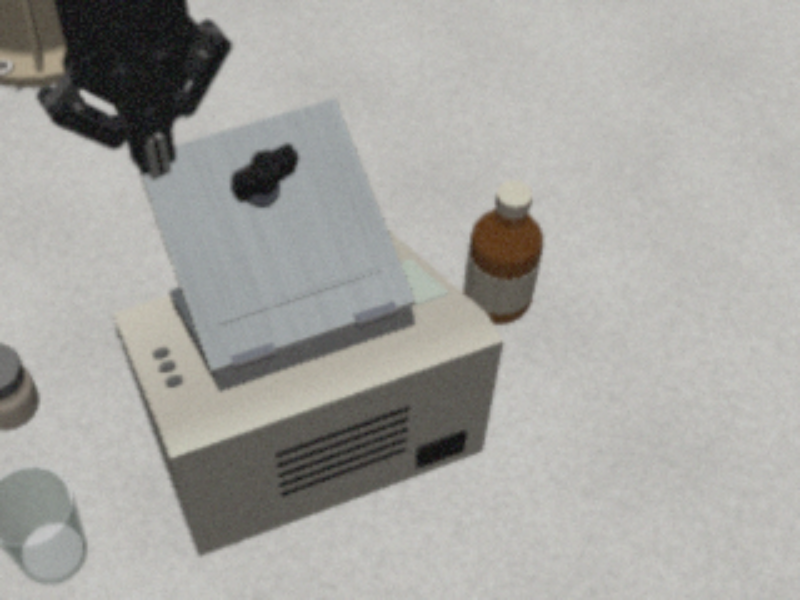

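The shut fingers hover over the flap's right free corner, at about (155,165) in the crop. I'll shift 9 mm left and press down.

>>> {"op": "arm_command", "data": {
  "plan": [
    [0, [0, 0.3, 0], 0],
    [0, [0, 0, -0.4], 0],
    [0, [0, 0, -0.4], 0],
    [0, [0, 0, -0.4], 0],
    [0, [0, 0, -0.4], 0]
  ]
}}

```text
time_s: 2.88
tool_pos: [0.49, -0.0472, 0.2032]
ee_rot: [-0.704, 0.71, 0.018, 0.0]
force: [-1.0, 0.2, 2.0]
gripper_width: 0.0003
```

>>> {"op": "arm_command", "data": {
  "plan": [
    [0, [-0.1, 0, -0.5], 0],
    [0, [-0.1, 0, -0.5], 0],
    [0, [-0.1, 0, -0.5], 0],
    [0, [0, 0, -0.5], 0],
    [0, [0, 0, -0.5], 0]
  ]
}}

```text
time_s: 3.3
tool_pos: [0.4868, -0.0457, 0.1375]
ee_rot: [-0.702, 0.712, 0.025, 0.005]
force: [-10.4, -1.1, 4.4]
gripper_width: 0.0
```

```bash
python3 - <<'E'
from h import *
import cv2
for n,(a,b,w,h) in {"scene":(180,80,320,240),"top":(230,150,240,180)}.items():
    c=capture(n);im=c["image"][b:b+h,a:a+w,::-1];cv2.imwrite(f"pics/{n}2.png",cv2.resize(cv2.convertScaleAbs(im,alpha=1.7),(800,600)))
s=status.sense();print(s["force"],s["wrist_torque"],s["tool_pos"])
E
```

```text
[-5.28759986  1.69799562  0.2725281 ] [0.24116939 0.86833877 0.17301752] [ 0.48480589 -0.04488363  0.13527573]
```

View pics/scene2.png

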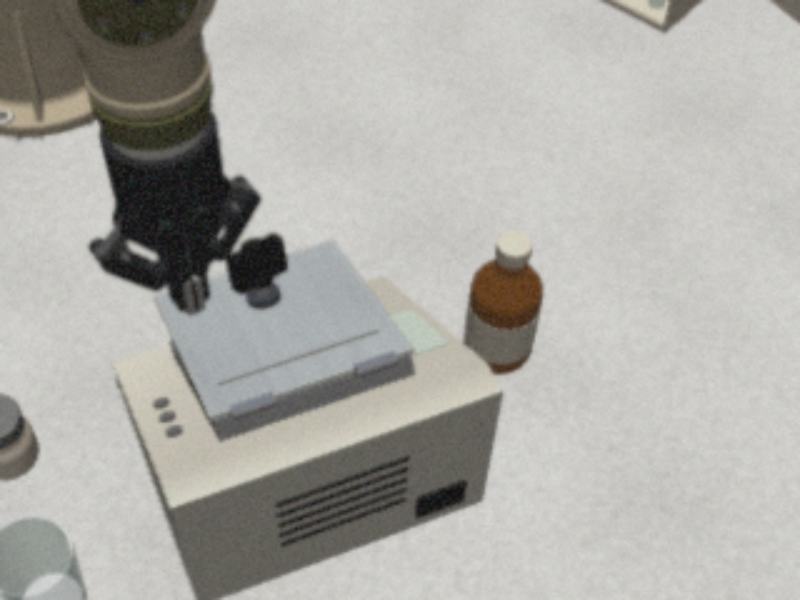

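View pics/top2.png

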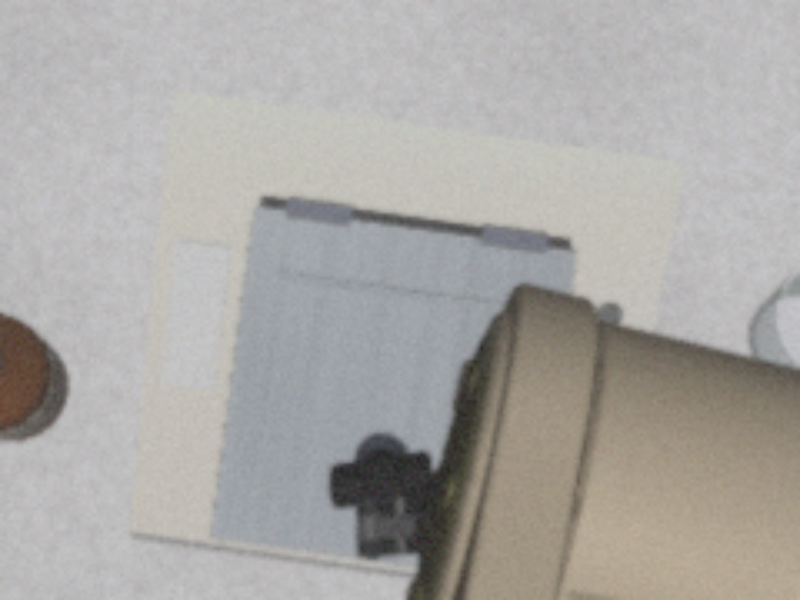

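The flap is now about level, but the left finger knuckle sits beside the knob. I'll raise the tool and turn it so the knuckles lie fore and aft before pressing on.

>>> {"op": "arm_command", "data": {
  "plan": [
    [0, [-0.1, 0, 0.8], 0],
    [0, [0, 0, 0], -1],
    [0, [0, 0, 0], -1],
    [0, [0, 0, 0], -1],
    [0, [0, 0, 0], -1],
    [0, [0, 0, 0], -1],
    [0, [0, 0, 0], -1],
    [0, [0, 0, 0], -1]
  ]
}}

```text
time_s: 4.07
tool_pos: [0.4882, -0.0399, 0.1739]
ee_rot: [-0.651, 0.668, -0.237, 0.271]
force: [1.2, 0.3, 1.0]
gripper_width: 0.0001
```

>>> {"op": "arm_command", "data": {
  "plan": [
    [0, [0, 0, 0], -1],
    [0, [0, 0, 0], -1],
    [0, [0, 0, 0], -1],
    [0, [0, 0, 0], -1],
    [0, [0, 0, 0], -1],
    [0, [0, 0, 0], -1],
    [0, [0, 0, 0], -1],
    [0, [0, 0, 0], 0]
  ]
}}

```text
time_s: 4.73
tool_pos: [0.4972, -0.0345, 0.1901]
ee_rot: [-0.504, 0.527, -0.463, 0.503]
force: [0.1, -0.2, 0.2]
gripper_width: -0.0001
```

>>> {"op": "arm_command", "data": {
  "plan": [
    [0, [-0.55, -0.4, 0], 0],
    [0, [0, 0, -0.6], 0],
    [0, [0, 0, -0.6], 0],
    [0, [0, 0, -0.4], 0],
    [0, [0, 0, 0], 0]
  ]
}}

```text
time_s: 5.15
tool_pos: [0.486, -0.0449, 0.1493]
ee_rot: [-0.512, 0.528, -0.454, 0.503]
force: [0.6, 0.2, 0.6]
gripper_width: -0.0002
```

>>> {"op": "arm_command", "data": {
  "plan": [
    [0, [-0.1, 0, -0.5], 0],
    [0, [-0.1, 0, -0.5], 0],
    [0, [0, 0, -0.5], 0],
    [0, [0, 0, -0.4], 0]
  ]
}}

```text
time_s: 5.48
tool_pos: [0.4882, -0.0451, 0.1034]
ee_rot: [-0.518, 0.527, -0.445, 0.507]
force: [-41.0, 12.4, 118.3]
gripper_width: 0.0
```

It met a hard stop at about 118 N on the wrist, so the flap is shut. Backing off right away.

>>> {"op": "arm_command", "data": {
  "plan": [
    [0, [0, 0, 0.3], 0],
    [0, [-0.3, 0, 0.5], 0],
    [0, [-0.5, -0.3, 0.6], 0],
    [0, [-0.5, -0.3, 0.8], 0],
    [0, [0, 0, 0.8], 0],
    [0, [0, 0, 0.8], 0],
    [0, [0, 0, 0.8], 0]
  ]
}}

```text
time_s: 6.07
tool_pos: [0.4485, -0.0607, 0.2561]
ee_rot: [-0.523, 0.53, -0.437, 0.503]
force: [0.7, -0.4, 0.1]
gripper_width: -0.0005
```

```bash
python3 - <<'E'
from h import *
import cv2
for n,(a,b,w,h) in {"scene":(200,100,200,150),"top":(250,170,200,150)}.items():
    c=capture(n);cv2.imwrite(f"pics/{n}3_raw.png",c["image"][:,:,::-1]);im=c["image"][b:b+h,a:a+w,::-1];cv2.imwrite(f"pics/{n}3.png",cv2.resize(cv2.convertScaleAbs(im,alpha=1.7),(800,600),interpolation=cv2.INTER_CUBIC))
s=status.sense();print(s["force"],s["tool_pos"],jaw(s).round(3))
E
```

```text
[-0.06201157  0.10030978 -0.07525907] [ 0.45154359 -0.06147364  0.25948762] [[ 0.11   0.071  0.991]
 [-0.991 -0.072  0.115]
 [ 0.08  -0.995  0.063]]
```

View pics/scene3.png

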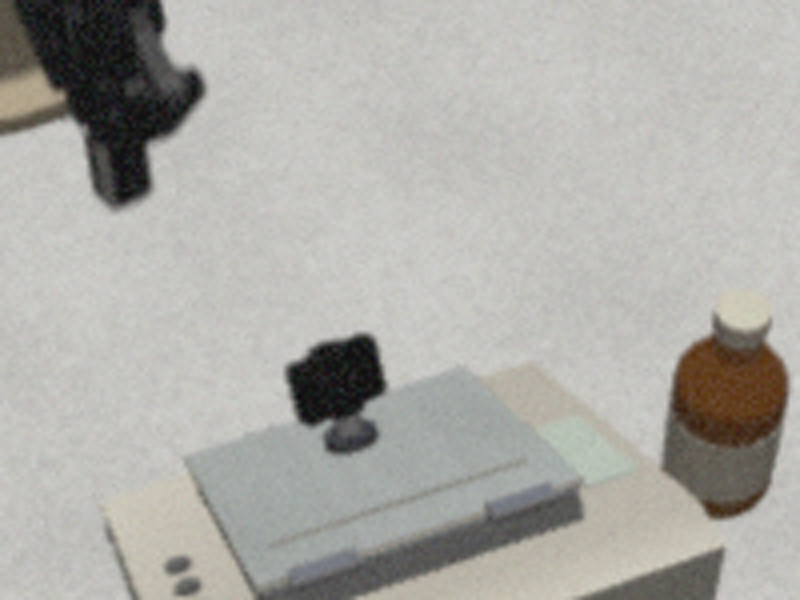

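View pics/top3.png

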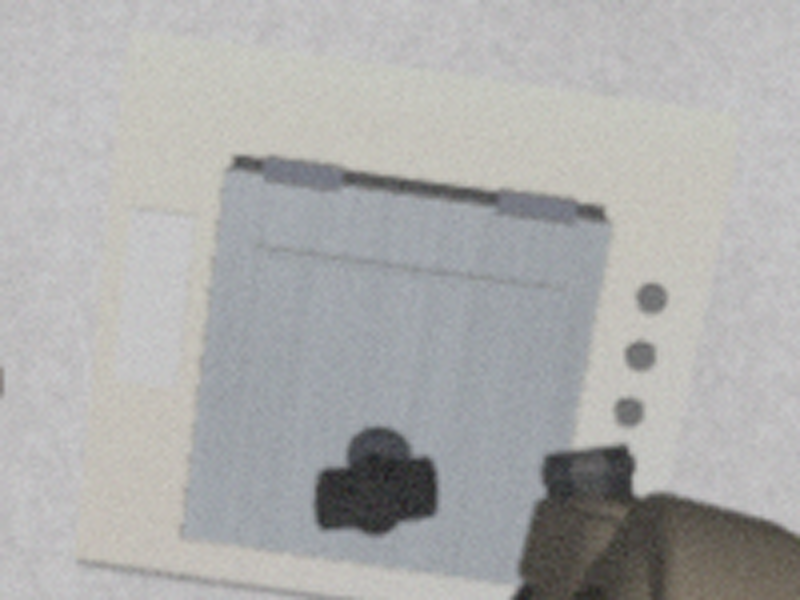

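The flap is shut. The knob bar is at about (377,495) in the top crop and (337,380) in the scene crop. I'll overlay the shut model to check the fit.

```bash
python3 - <<'E'
from h import *
import cv2
k=-.18
c,s=np.cos(k),np.sin(k);K=np.array([[c,s,0],[-s,c,0],[0,0,1]])
box=np.array([[a*.007,b*.023,.039+.015*z] for z in(1,-1) for a,b in((1,1),(1,-1),(-1,-1),(-1,1))])@K.T+[-.11,0,0]
fl=np.array([[-.16,.075,.006],[-.16,-.075,.006],[0,-.075,.006],[0,.075,.006]])
out=[]
for n,(a,b) in {"scene":(200,100),"top":(250,170)}.items():
    cc=capture(n);im=cv2.imread(f"pics/{n}3.png")
    f=lambda P:((proj(cc,shut(P))-[a,b]+.5)*4).astype(int)
    p=f(box);cv2.polylines(im,[p[:4]],1,(0,255,0),1);cv2.polylines(im,[p[4:]],1,(0,0,255),1);cv2.polylines(im,[f(fl)],1,(255,0,0),1)
    out.append(im[200:600,100:660])
cv2.imwrite("pics/ov3.png",np.vstack([cv2.resize(o,None,fx=.75,fy=.75) for o in out]))
E
```

```text
(no output)
```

View pics/ov3.png

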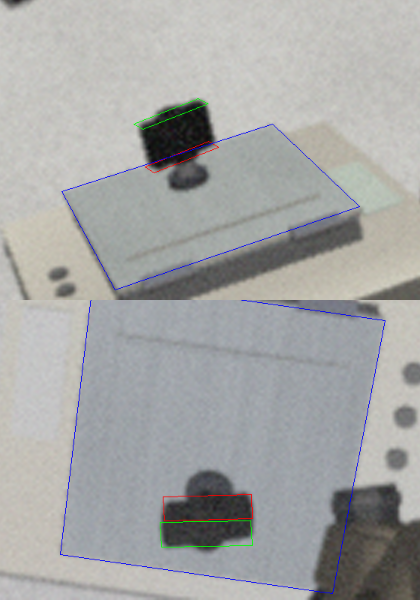

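The overlay matches within about 1 px; the bar is turned to about -0.25. I'll open and rotate back so the jaws lie along the bar and grip it by its ends, where the faces lie flush with the pads.

>>> {"op": "arm_command", "data": {
  "plan": [
    [75, [0.4, 0.5, 0.2], 1],
    [75, [0.4, 0.5, 0], 1],
    [75, [0.4, 0.5, 0], 1],
    [75, [0.2, 0.4, 0], 1],
    [75, [0, 0, 0], 1],
    [75, [0, 0, 0], 1],
    [75, [0, 0, 0], 1],
    [75, [0, 0, 0], 1]
  ]
}}

```text
time_s: 6.93
tool_pos: [0.4888, 0.0024, 0.2538]
ee_rot: [0.687, -0.668, 0.172, -0.226]
force: [0.1, 0.2, -0.3]
gripper_width: 0.0749
```

>>> {"op": "arm_command", "data": {
  "plan": [
    [75, [0, 0, 0], 1],
    [75, [0, 0, 0], 1],
    [75, [0, 0, 0], 1],
    [75, [0, 0, 0], 1],
    [75, [0, 0, 0], 1],
    [75, [0, 0, 0], 0.5],
    [75, [0, 0, 0], 0]
  ]
}}

```text
time_s: 7.52
tool_pos: [0.4833, 0.0052, 0.245]
ee_rot: [0.724, -0.689, -0.034, -0.0]
force: [-0.0, -0.2, 0.7]
gripper_width: 0.0749
```

```bash
cat > st.py <<'E'
from h import *
s=status.sense();M=jaw(s);print(s["time_s"],"tcp",s["tool_pos"].round(4),"axis",M[:,1].round(3),"jaw",np.degrees(np.arctan2(M[1,2],M[0,2])).round(1),"F",s["force"].round(1),"T",s["wrist_torque"].round(2),"q",s["joint_positions"].round(2),s["gripper_width"])
E
python3 st.py
```

```text
7.5167 tcp [0.4833 0.0052 0.245 ] axis [ 0.047  0.051 -0.998] jaw 92.8 F [-0.  -0.2  0.7] T [-0.04  0.04 -0.01] q [-0.19  0.09 -0.2   1.24  0.06 -0.24] 0.07491705475520224
```

>>> {"op": "arm_command", "data": {
  "plan": [
    [75, [0.3, 0, -0.6], 0.2],
    [75, [0.2, 0, -0.7], 0],
    [75, [0, 0, -0.7], 0],
    [75, [0, 0, -0.5], 0],
    [75, [0, 0, 0], 0]
  ]
}}

```text
time_s: 7.93
tool_pos: [0.4972, 0.0065, 0.1648]
ee_rot: [0.724, -0.688, -0.039, 0.008]
force: [-0.6, -0.4, -0.3]
gripper_width: 0.0749
```

```bash
python3 st.py
```

```text
7.9333 tcp [0.4972 0.0065 0.1648] axis [ 0.043  0.052 -0.998] jaw 93.8 F [-0.6 -0.4 -0.3] T [-0.06  0.09  0.07] q [-0.18  0.16 -0.32  1.06  0.06 -0.25] 0.0749262002713362
```

>>> {"op": "arm_command", "data": {
  "plan": [
    [75, [0.1, -0.05, -0.5], 0],
    [75, [0, 0, -0.35], 0],
    [75, [0, 0, 0], 0]
  ]
}}

```text
time_s: 8.18
tool_pos: [0.4988, 0.0057, 0.1377]
ee_rot: [0.725, -0.688, -0.037, 0.008]
force: [-0.3, 0.8, 0.2]
gripper_width: 0.0751
```

```bash
python3 st.py; python3 - <<'E'
from h import *
import cv2
for n,(a,b,w,h) in {"scene":(220,120,160,120),"top":(260,200,160,120)}.items():
    c=capture(n);im=c["image"][b:b+h,a:a+w,::-1];cv2.imwrite(f"pics/{n}4.png",cv2.resize(cv2.convertScaleAbs(im,alpha=2),(640,480),interpolation=cv2.INTER_CUBIC))
E
```

```text
8.1833 tcp [0.4988 0.0057 0.1377] axis [ 0.039  0.053 -0.998] jaw 93.7 F [-0.3  0.8  0.2] T [-0.1   0.01  0.01] q [-0.19  0.19 -0.36  1.    0.06 -0.25] 0.07507310373647999
```

View pics/scene4.png

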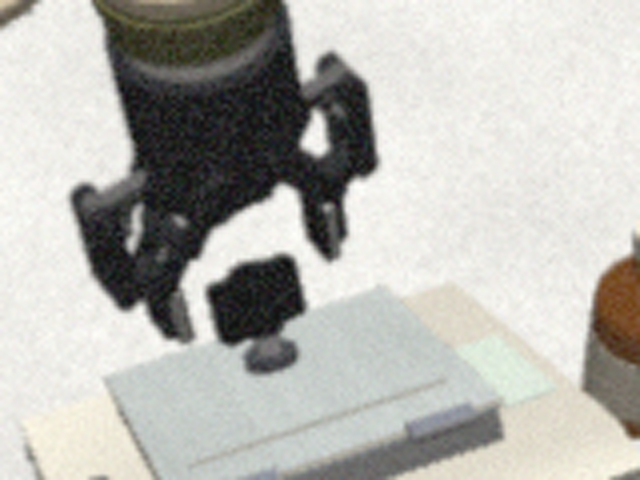

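The bar (208–303 px) stands between the open fingers (190 and 320 px). Now I'll close.

>>> {"op": "arm_command", "data": {
  "plan": [
    [38, [0, 0, 0], 0],
    [38, [0, 0, 0], 0],
    [38, [0, 0, 0], 0],
    [38, [0, 0, 0], 0],
    [38, [0, 0, 0], 0]
  ]
}}

```text
time_s: 8.7
tool_pos: [0.5008, 0.0048, 0.1426]
ee_rot: [0.724, -0.689, -0.039, 0.006]
force: [1.4, 0.3, -4.6]
gripper_width: 0.0451
```

```bash
python3 st.py; python3 - <<'E'
from h import *
import cv2
for n,(a,b,w,h) in {"scene":(220,120,160,120),"top":(260,200,160,120)}.items():
    c=capture(n);im=c["image"][b:b+h,a:a+w,::-1];cv2.imwrite(f"pics/{n}5.png",cv2.resize(cv2.convertScaleAbs(im,alpha=2),(640,480),interpolation=cv2.INTER_CUBIC))
E
```

```text
8.7 tcp [0.5008 0.0048 0.1426] axis [ 0.045  0.05  -0.998] jaw 93.7 F [ 1.4  0.3 -4.6] T [-0.14 -0.1  -0.01] q [-0.19  0.18 -0.35  1.    0.06 -0.25] 0.045098831814371014
```

View pics/scene5.png

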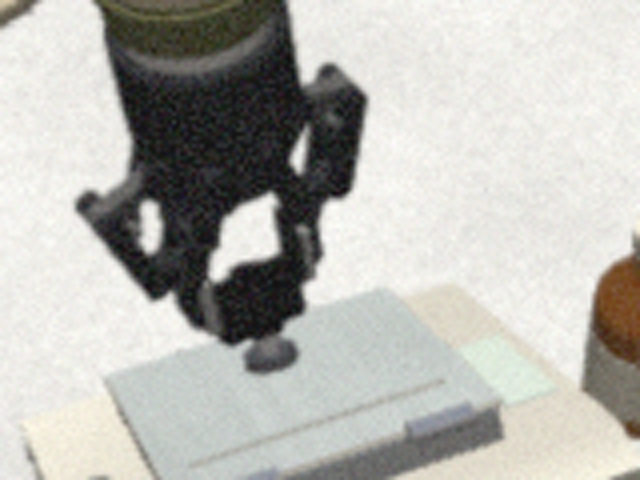

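The bar is held by its ends (opening 45 mm). Now I'll push in along the screw axis.

>>> {"op": "arm_command", "data": {
  "plan": [
    [38, [0.07, -0.01, -0.13], 0],
    [38, [0.07, -0.01, -0.13], 0],
    [38, [0.05, -0.01, -0.1], 0]
  ]
}}

```text
time_s: 9.05
tool_pos: [0.5063, 0.004, 0.1327]
ee_rot: [0.724, -0.689, -0.039, 0.006]
force: [-4.2, -0.5, 5.9]
gripper_width: 0.0453
```

```bash
python3 st.py
```

```text
9.05 tcp [0.5063 0.004  0.1327] axis [ 0.045  0.05  -0.998] jaw 93.7 F [-4.2 -0.5  5.9] T [-0.08  0.73  0.03] q [-0.19  0.2  -0.35  0.98  0.06 -0.25] 0.045336716902717476
```

Force along the axis is about 7.2 N, which implies about 10 mm in. Now I'll turn clockwise.

>>> {"op": "arm_command", "data": {
  "plan": [
    [38, [0, 0, -0.01], -0.8],
    [38, [0, 0, -0.01], -0.8],
    [38, [0, 0, -0.01], -0.8]
  ]
}}

```text
time_s: 9.3
tool_pos: [0.5073, 0.0074, 0.1322]
ee_rot: [0.722, -0.685, 0.048, -0.087]
force: [-4.1, -1.7, 7.2]
gripper_width: 0.0446
```

```bash
python3 st.py
```

```text
9.3 tcp [0.5073 0.0074 0.1322] axis [ 0.059  0.046 -0.997] jaw 79.1 F [-4.1 -1.7  7.2] T [0.9  0.44 0.8 ] q [-0.18  0.19 -0.37  0.96  0.06  0.02] 0.04461811072231736
```

>>> {"op": "arm_command", "data": {
  "plan": [
    [38, [-0.02, -0.08, 0.04], -0.8],
    [38, [0, -0.04, 0], -0.8],
    [38, [0, -0.04, 0], -0.8]
  ]
}}

```text
time_s: 9.55
tool_pos: [0.507, 0.0083, 0.1346]
ee_rot: [0.71, -0.668, 0.135, -0.178]
force: [-3.9, 3.3, 7.1]
gripper_width: 0.0445
```

```bash
python3 st.py
```

```text
9.55 tcp [0.507  0.0083 0.1346] axis [ 0.073  0.044 -0.996] jaw 64.5 F [-3.9  3.3  7.1] T [ 2.08 -0.08  1.08] q [-0.18  0.18 -0.38  0.95  0.06  0.27] 0.044518464696150735
```

```bash
cat > pic.py <<'E'
import sys
from h import *
import cv2
t=sys.argv[1];o=[]
for n,(a,b,w,h) in {"scene":(240,120,110,110),"top":(300,220,110,110)}.items():
    c=capture(n);im=c["image"][b:b+h,a:a+w,::-1];o.append(cv2.resize(cv2.convertScaleAbs(im,alpha=2.2),(400,400),interpolation=cv2.INTER_CUBIC))
cv2.imwrite(f"pics/{t}.png",np.hstack(o))
E
python3 pic.py a6
```

```text
(no output)
```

View pics/a6.png

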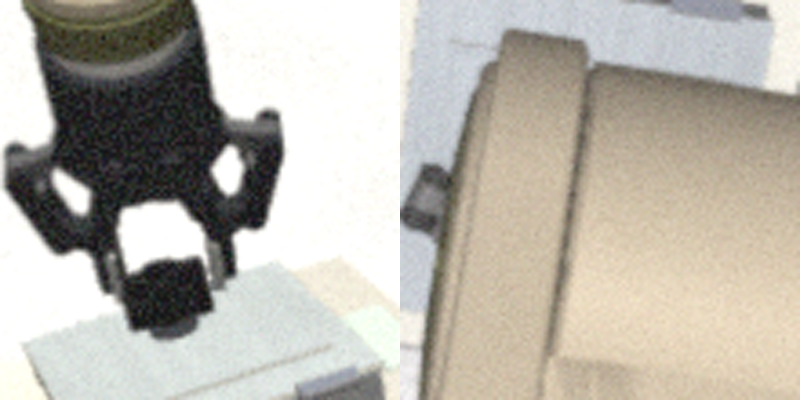

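The bar is turning with the fingers and is pushed in. Continuing.

>>> {"op": "arm_command", "data": {
  "plan": [
    [38, [0, 0, -0.03], -0.8],
    [38, [0, 0, -0.01], -0.8],
    [38, [0, 0, 0], -0.8]
  ]
}}

```text
time_s: 9.9
tool_pos: [0.5081, 0.0093, 0.1356]
ee_rot: [0.683, -0.644, 0.217, -0.267]
force: [-5.4, -2.6, 6.6]
gripper_width: 0.0442
```

```bash
python3 st.py
```

```text
9.9 tcp [0.5081 0.0093 0.1356] axis [ 0.086  0.027 -0.996] jaw 50.0 F [-5.4 -2.6  6.6] T [ 1.11 -0.23  0.99] q [-0.16  0.17 -0.39  0.93  0.04  0.54] 0.04418737304129056
```

>>> {"op": "arm_command", "data": {
  "plan": [
    [38, [0.01, -0.03, -0.05], -0.8],
    [38, [0.01, -0.03, -0.03], -0.8],
    [38, [0, 0, -0.02], -0.8]
  ]
}}

```text
time_s: 10.15
tool_pos: [0.5091, 0.0094, 0.1362]
ee_rot: [0.645, -0.608, 0.298, -0.354]
force: [-6.4, -1.9, 7.3]
gripper_width: 0.0444
```

```bash
python3 st.py;python3 pic.py a7
```

```text
10.15 tcp [0.5091 0.0094 0.1362] axis [ 0.094  0.009 -0.996] jaw 35.2 F [-6.4 -1.9  7.3] T [ 0.8  -0.19  0.84] q [-0.15  0.16 -0.39  0.92  0.02  0.81] 0.044370297537418016
```

View pics/a7.png

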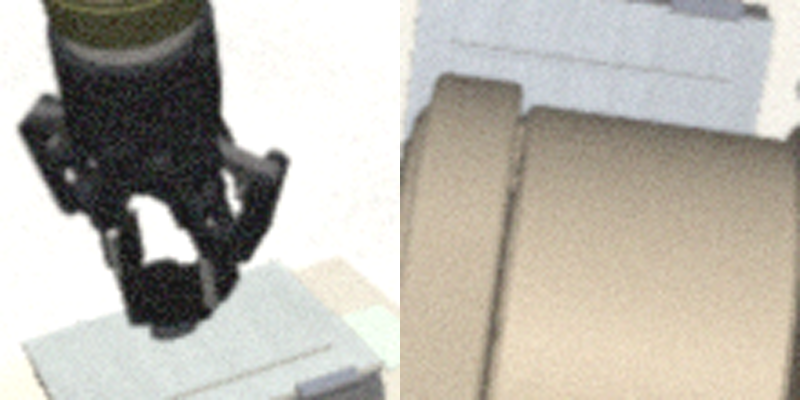

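>>> {"op": "arm_command", "data": {
  "plan": [
    [38, [0, 0, 0], -0.8],
    [38, [0, 0, 0], -0.8],
    [38, [0, 0, 0], -0.8]
  ]
}}

```text
time_s: 10.5
tool_pos: [0.5093, 0.0095, 0.1386]
ee_rot: [0.595, -0.565, 0.372, -0.434]
force: [-8.3, -6.9, 4.5]
gripper_width: 0.0445
```

```bash
python3 st.py
```

```text
10.5 tcp [0.5093 0.0095 0.1386] axis [ 0.096 -0.015 -0.995] jaw 20.6 F [-8.3 -6.9  4.5] T [-0.83  0.28  0.35] q [-0.14  0.16 -0.39  0.92 -0.    1.07] 0.044495411745902685
```

>>> {"op": "arm_command", "data": {
  "plan": [
    [38, [-0.03, -0.06, 0.02], -0.8],
    [38, [0, -0.03, 0.02], -0.8],
    [38, [0, 0, 0], -0.8]
  ]
}}

```text
time_s: 10.75
tool_pos: [0.5094, 0.0081, 0.1415]
ee_rot: [0.536, -0.51, 0.441, -0.508]
force: [-4.9, -3.8, 4.4]
gripper_width: 0.0447
```

```bash
python3 st.py
```

```text
10.75 tcp [0.5094 0.0081 0.1415] axis [ 0.094 -0.036 -0.995] jaw 5.6 F [-4.9 -3.8  4.4] T [-0.53 -0.24  0.25] q [-0.13  0.16 -0.39  0.93 -0.02  1.35] 0.044720803105464224
```

>>> {"op": "arm_command", "data": {
  "plan": [
    [38, [0, 0, 0], -0.7],
    [38, [0, 0, 0], -0.7]
  ]
}}

```text
time_s: 10.92
tool_pos: [0.5101, 0.0073, 0.1417]
ee_rot: [-0.495, 0.474, -0.478, 0.549]
force: [-2.3, -3.6, -3.0]
gripper_width: 0.0445
```

```bash
python3 st.py; python3 pic.py a8
```

```text
10.9167 tcp [0.5101 0.0073 0.1417] axis [ 0.089 -0.052 -0.995] jaw -3.2 F [-2.3 -3.6 -3. ] T [-0.51 -0.79  0.23] q [-0.12  0.16 -0.38  0.93 -0.04  1.51] 0.04452800324375081
```

View pics/a8.png

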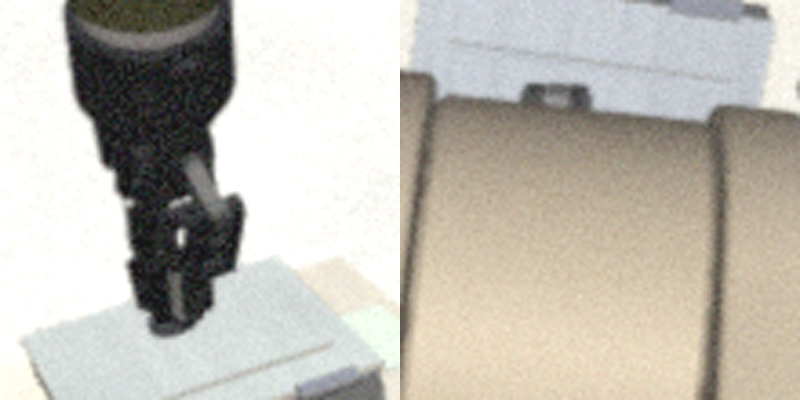

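>>> {"op": "arm_command", "data": {
  "plan": [
    [38, [0, 0, 0], -0.8],
    [38, [0, 0, 0], -0.8]
  ]
}}

```text
time_s: 11.18
tool_pos: [0.5108, 0.0064, 0.1414]
ee_rot: [-0.447, 0.433, -0.516, 0.589]
force: [-3.3, -0.4, 1.9]
gripper_width: 0.0444
```

```bash
python3 st.py
```

```text
11.1833 tcp [0.5108 0.0064 0.1414] axis [ 0.08  -0.068 -0.994] jaw -12.8 F [-3.3 -0.4  1.9] T [-0.01 -0.08  0.62] q [-0.11  0.17 -0.37  0.94 -0.06  1.68] 0.044418488243914915
```

>>> {"op": "arm_command", "data": {
  "plan": [
    [38, [0, 0, 0], -0.8],
    [38, [0, 0, 0], -0.8]
  ]
}}

```text
time_s: 11.35
tool_pos: [0.5108, 0.0065, 0.1416]
ee_rot: [-0.395, 0.387, -0.551, 0.625]
force: [-1.6, 3.0, 4.2]
gripper_width: 0.0422
```

```bash
python3 st.py
```

```text
11.35 tcp [0.5108 0.0065 0.1416] axis [ 0.068 -0.08  -0.994] jaw -22.6 F [-1.6  3.   4.2] T [ 0.39 -0.27  1.28] q [-0.1   0.18 -0.36  0.96 -0.07  1.86] 0.042246725771804675
```

Torque rose to 1.3 N m and the pads began to slip, so the knob is at its stop. I'll release and lift straight off.

>>> {"op": "arm_command", "data": {
  "plan": [
    [54, [0, 0, 0], 0],
    [56, [0, 0, 0], 0],
    [58, [0, 0, 0.1], 0],
    [60, [0, 0, 0.3], 0],
    [62, [0, 0, 0.6], 0],
    [62, [0, 0, 1], 0],
    [62, [0, 0, 1], 0],
    [62, [0, 0, 1], 0]
  ]
}}

```text
time_s: 12.02
tool_pos: [0.5071, 0.0076, 0.2598]
ee_rot: [-0.396, 0.393, -0.552, 0.619]
force: [1.3, -0.3, 0.2]
gripper_width: 0.0619
```

>>> {"op": "arm_command", "data": {
  "plan": [
    [62, [-0.8, 0, 0.8], 0],
    [62, [-1, 0.6, 0.5], 0],
    [62, [-1, 0.6, 0], 0],
    [62, [-1, 0.6, 0], 0],
    [62, [-0.5, 0.6, 0], 0],
    [62, [0, 0.6, 0], 0],
    [62, [0, 0, 0], 0]
  ]
}}

```text
time_s: 12.6
tool_pos: [0.378, 0.0979, 0.315]
ee_rot: [-0.404, 0.387, -0.547, 0.623]
force: [0.5, -0.8, -0.4]
gripper_width: 0.0621
```

```bash
python3 st.py; python3 - <<'E'
from h import *
import cv2
o=[]
for n,(a,b,w,h) in {"scene":(240,130,120,120),"top":(290,200,120,120)}.items():
    c=capture(n);cv2.imwrite(f"pics/{n}9_raw.png",c["image"][:,:,::-1])
    res=[]
    for k,pl in((1.35,.0105),(1.2,.0105)):
        im=c["image"][b:b+h,a:a+w,::-1];im=cv2.resize(cv2.convertScaleAbs(im,alpha=1.9),(400,400),interpolation=cv2.INTER_CUBIC)
        cs,s=np.cos(k),np.sin(k);K=np.array([[cs,s,0],[-s,cs,0],[0,0,1]])
        box=np.array([[x*.007,y*.023,.039-pl+.015*z] for z in(1,-1) for x,y in((1,1),(1,-1),(-1,-1),(-1,1))])@K.T+[-.11,0,0]
        p=((proj(c,shut(box))-[a,b]+.5)*400/w).astype(int)
        if k==1.35: o.append(im)
        else:pass
        if k==1.35:
            im2=im.copy();cv2.polylines(im2,[p[:4]],1,(0,255,0),1);cv2.polylines(im2,[p[4:]],1,(0,0,255),1);o.append(im2)
cv2.imwrite("pics/a9.png",cv2.resize(np.vstack([np.hstack(o[:2]),np.hstack(o[2:])]),(600,600)))
E
```

```text
12.6 tcp [0.378  0.0979 0.315 ] axis [ 0.081 -0.075 -0.994] jaw -21.7 F [ 0.5 -0.8 -0.4] T [0.03 0.04 0.01] q [ 0.11 -0.11 -0.24  1.38 -0.08  2.06] 0.06214172798515332
```

View pics/a9.png

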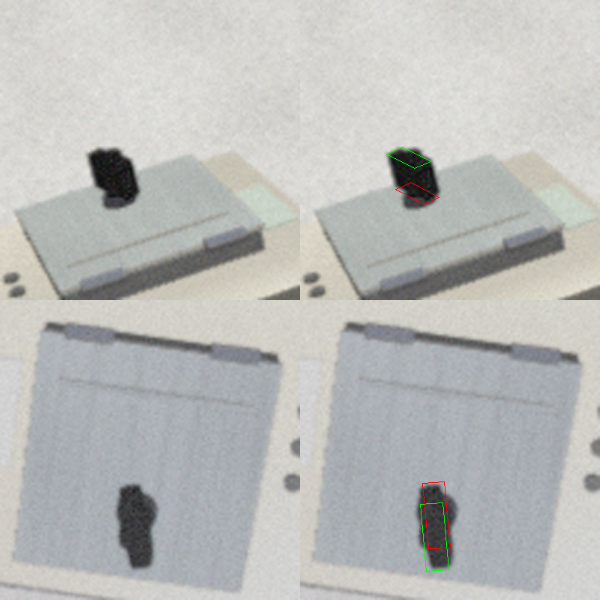

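The knob stays in at about 10.5 mm after release, and the flap is shut. The bar's final angle could be a few degrees short of the stop, so I'll fit it more closely.

```bash
python3 - <<'E'
from h import *
import cv2
for n,(a,b,w,h) in {"scene":(265,180,40,40),"top":(325,262,40,60)}.items():
    c=capture(n);S=8
    im=cv2.imread(f"pics/{n}9_raw.png")[b:b+h,a:a+w];g=cv2.GaussianBlur(cv2.cvtColor(cv2.resize(im,None,fx=S,fy=S,interpolation=cv2.INTER_CUBIC),6),(0,0),3)
    m=(g<np.percentile(g,70)*.42).astype(np.uint8)
    r=[]
    for k in np.arange(.9,1.51,.05):
      for pl in(.008,.0095,.0105,.0115):
       for dx in(-.001,0,.001,.002):
        cs,s=np.cos(k),np.sin(k);K=np.array([[cs,s,0],[-s,cs,0],[0,0,1]])
        box=np.array([[x*.007,y*.023,.039-pl+.015*z] for z in(1,-1) for x in(1,-1) for y in(1,-1)])@K.T+[-.11,0,0]
        box=np.vstack([box])
        p=((proj(c,shut(box)+[0,dx,0])-[a,b]+.5)*S).astype(np.int32)
        q=np.zeros_like(m);cv2.fillConvexPoly(q,cv2.convexHull(p),1)
        r.append(((m&q).sum()/(m|q).sum(),round(k,2),pl,dx))
    r.sort(reverse=True);print(n,r[:7])
    cv2.imwrite(f"pics/m_{n}.png",np.hstack([cv2.convertScaleAbs(g,alpha=1.9),m*255]))
E
```

```text
scene [(np.float64(0.8649983380027542), np.float64(1.4), 0.0115, 0.001), (np.float64(0.8549531649162645), np.float64(1.4), 0.0105, 0.001), (np.float64(0.8547218868975763), np.float64(1.35), 0.0115, 0.001), (np.float64(0.8431169320644493), np.float64(1.4), 0.0115, 0), (np.float64(0.8400036717459152), np.float64(1.35), 0.0105, 0.001), (np.float64(0.8383768913342503), np.float64(1.35), 0.0115, 0), (np.float64(0.8361656182518074), np.float64(1.4), 0.0115, 0.002)]
top [(np.float64(0.7705294214063269), np.float64(1.35), 0.0095, 0), (np.float64(0.77013429709639), np.float64(1.35), 0.0115, 0), (np.float64(0.7699492053088645), np.float64(1.35), 0.0105, 0), (np.float64(0.7674077095655721), np.float64(1.35), 0.008, 0), (np.float64(0.7638352638352638), np.float64(1.3), 0.0115, 0), (np.float64(0.7636078998073218), np.float64(1.3), 0.0105, 0), (np.float64(0.7634663241550935), np.float64(1.3), 0.0095, 0)]
```

View pics/m_top.png

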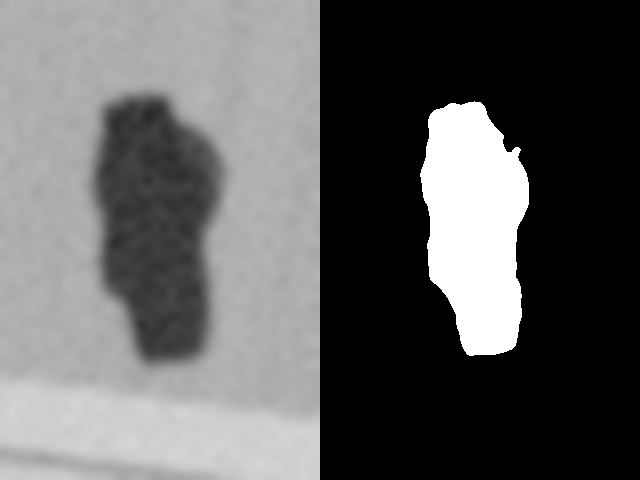

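Both views fit k ≈ 1.35 with the screw about 10.5–11.5 mm in. A quick bystander check, then hand in.

```bash
python3 - <<'E'
import cv2
from rig import workorder
a=cv2.imread("pics/top0.png").astype(int);b=cv2.imread("pics/top9_raw.png").astype(int)
for n,(x,y,w,h) in {"bottle":(205,238,50,50),"beaker":(450,222,55,48),"jar":(443,310,45,38)}.items():
    d=abs(a-b)[y:y+h,x:x+w].mean(2);print(n,d.mean(),(d>25).sum())
print(workorder.close_job())
E
```

```text
bottle 2.514 0
beaker 2.2553030303030304 0
jar 2.366861598440546 0
the job is handed in; nothing more can be done
None
```

The flap is shut and the screw-knob is pushed in, turned clockwise to its stop and still in after I let go. I handed the job in at about 12.7 s with the arm clear of everything.

- **Flap:** I pushed it down near its free edge with shut fingers. Partway down I lifted and turned the tool because a knuckle was close to the knob. At the bottom, contact was harder than I meant: one wrist reading of about 118 N, just under the 120 N limit. I backed off straight away.
- **Knob:** I gripped the bar by its ends and pushed it in along its axis with about 7 N. I then turned it until the torque reached about 1.3 N m and the pads began to slip.
- **Final checks:** after release, the knob's turn fits 1.35 rad from the top camera and 1.35–1.40 from the scene camera. The scene view puts the screw 10.5–11.5 mm in; the top view could not tell depth. The top-camera pictures show no change at the bottle, beaker or jar.
- **Not tested:** I did not try to lift the flap to test the catch. That it holds rests on the knob staying in with nothing touching it.

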